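# Set the portion gauge to the red tag

### The job

Set the dough-portion gauge to the red tag: push the white fence of its sliding stop along the rail, through any earlier notches, until the stop clicks into the notch beside the red tag, and do not run past that notch. Only push, with the fingers on one side of the stop: do not pinch it; leave the stop in the notch and stand clear, and do not disturb the loose kitchen things around the gauge.

Things in the scene. Friction and masses are not known exactly. Their poses are not given: they have to be found in the camera images.
- gauge: Fixed gauge: aluminium base plate 155 x 290 x 10 mm, dark guide rail, brass index bar (top at z 22 mm). Origin on the table top; the plate spans x -75 to +80, y -145 to +145 mm. Its y axis runs along the rail, the way the stop must be pushed. Three notches 9 mm wide at y -35, +15, +65 mm, a coloured tag beside each at x -63 mm. Position and yaw vary.
- stop (a joint): Stop's place on the rail (m), 0 to 0.19 along gauge y; its middle is at gauge y = value - 0.095, so notches lie at 0.060, 0.110, 0.160. Starts at 0 to 0.04. About 3 N of friction while it moves; cannot be lifted. Within about 2 mm of a notch's middle its spring plunger drops in: the push needed falls to nothing and the stop pulls itself central. Pushing it on out takes 7 to 12 N.
- plunger (a joint): Drop of the spring plunger in the stop (m): about 0 while it rides on the index bar, about 0.002 in a notch (its steel cap, on the stop's near top side, sinks by that much).
- stop_mark (a point): Middle of the sliding stop, 38 mm above the table, in line with its plunger and pointer; in a notch when its gauge y equals the tag's. The stop is a black carriage, gauge x -48 to +70 mm, 25 mm either side of this point along the rail, top at z 38 mm, with an upright white fence on it.
- push_face (a point): Centre of the white fence's face that looks to gauge -y: push here towards gauge +y. The fence is 90 mm wide (gauge x -20 to +70 mm), 12 mm thick along the rail, from z 38 to 90 mm. This point is at gauge x +25 mm, z 65 mm, 6 mm behind stop_mark.
- stop_back: Half of the stop that looks to gauge -y (carriage half and fence half, fixed to the stop; origin on the table top under stop_mark).
- stop_front: Half of the stop that looks to gauge +y (fixed to the stop; origin on the table top under stop_mark).
- tag_red: Red plastic tag, 14 x 16 x 10 mm, fixed on the base plate beside the target notch (its gauge y is the notch's y). Origin under its centre, 10 mm above the table; axes parallel to the gauge's. Which of the three notches it marks varies.
- tag_yellow: Yellow tag of the same kind beside another notch.
- tag_blue: Blue tag of the same kind beside the remaining notch.
- piping_tip_0: Loose steel piping nozzle, 25 x 25 x 40 mm, standing on the robot's side of the gauge. Origin under its centre. Leave alone.
- piping_tip_1: Another such nozzle. Leave alone.
- cutter_1: Loose small steel ring cutter, 48 x 48 x 43 mm, on the robot's side of the gauge. Origin under its centre. Leave alone.
- measuring_cup: Loose clear measuring cup, 66 x 66 x 70 mm, behind the gauge, about 0.15 m from its origin. Origin under its centre. Leave alone.
- cutter_2: Loose large steel ring cutter, 72 x 72 x 43 mm, left of the gauge. Origin under its centre. Leave alone.
- sugar_dredger: Loose steel sugar dredger, 72 x 72 x 108 mm, right of the gauge. Origin under its centre. Leave alone.

How it is judged:
By the outcome, as a careful person would: the job done as asked, in the order asked, and still so for the second after the job is handed in, with the robot touching nothing.
It also fails if it takes over 42 s, if anything falls off the work surface, if the arm or the gripper's body presses on something with over 40 N, if the wrist force passes 120 N, or if a joint passes its speed limit or range.

### The arm

A 6-joint arm with a two-finger parallel gripper is mounted at the origin on the work surface; the furniture and walls round the work are solid. World frame = base frame: x ahead of the robot, y to its left, z up, the work surface at z = 0. Lengths are in m, angles in degrees, forces in N, time in s.
With the tool pointing down it reaches from about 0.375 to 0.925 m from the base axis. Payload 5.7 kg.
Tool frame: the origin (TCP) lies on the centre line of the jaws, within the pads' length; the fingertips stand 22 mm ahead of it and the grasp point (between the pads) lies 3 mm ahead of it; z points along the fingers, y is the line along which they close (so a half turn about z gives the same grasp; the last joint's range is limited). The gripper opens to 85 mm and grips with 20 to 120 N. Pads are 22 mm wide; open, the fingers measure 114 mm over their backs; the gripper's body (76 mm by 85 mm) begins 54 mm behind the grasp point. The pads swing forward as they close: fully open they stand 13 mm farther back than shut.
Start: joints at [67.832, 20.558, 86.54, -0, 72.909, -6.595], TCP at [0.161, 0.578, 0.253] pointing down, gripper open.
Joint ranges: [-170.27, 170.27], [-57.76, 135], [12.27, 136.19], [-55.21, 235.2], [11.17, 155.16], [-170.74, 170.74]. Speed limits (degrees/s): [136.94, 136.94, 180, 180, 180, 180].

### API

Orientations are given as a 3x3 rotation matrix whose columns are the frame's x, y, z axes.
In Python, from rig import manip gives the robot as it stands. The module is installed in compiled form; this text tells all that it offers.
- The arm moves only by the tool step_arm, never from a script. Its argument "deltas" is a list of rows, each an object with "rotation": the turn, a rotation vector about the world's x, y, z each as a share of 45 degrees, from -1 to 1, a list of three; "xyz": the shift along the world's x, y, z each as a share of 200 mm, from -1 to 1, a list of three; "fingers": the gripper's target within -1 to 1 (fully open at 1, half-way at 0, shut at -1). A call has 1 to 20 rows; each row is the pose to reach, as a shift and turn from the pose commanded when the call began; what a row does not reach only later rows make up. A row lasts 1/8 s, in which the tool goes at most 62.5 mm and 10.7 degrees, less where a joint would pass 70% of its speed; a pose out of reach is approached as far as the arm can. A call with a number of a shift or a turn outside -1 to 1 is refused whole. A call with a gripper value outside its range is refused whole. The fingers move at their own pace and stop on an object; "grip_force" is the grip in N (left out, the last holds). Time passes only in rows, so rows that repeat a pose let the fingers close. It gives the time, the measured TCP pose, the force, the opening and the grip force at its end, in the units of the state.
- manip.read_state(): the state, without advancing time (a new reading comes with each control period).
- manip.get_image(name): name is "scene" or "top"; returns the picture (480x640x3 uint8, red, green, blue); there is no depth.
- manip.camera_model(name): a dict with "fx", "fy", "cx", "cy" (pixels), "k1" (the pictures are not rectified: a ray, as slopes to the right and down, at radius r is drawn at 1 + k1 r^2 times it, then the intrinsics apply), "extrinsics" (4x4, takes a point from world to camera coordinates). Camera axes: x right, y down, z forward; pixel columns grow to the right and rows downward; lengths in m; the calibration is good to about 2 mm. A picture is of the moment at which its call begins. camera_model takes no time and is no camera call.
- manip.hand_in(): hands the job in; it is judged then, once.
The state is a dict: "t": time; "joint_pos": joint angles; "qvel": joint speeds; "joint_efforts": joint torques, N m; "position": TCP position; "eef_rot": TCP orientation; "wrist_force": force on the tool from outside, world axes, zero at the start; "moment": the same for the moment, N m; "finger_gap": opening from 0.0 (shut) to 1.0 (fully open); "grasp_force": force on a finger pad.
Only numpy, scipy, OpenCV 4.12 (cv2) and the standard library are available. Lean on these libraries where they do the work, as an engineer would, in place of code of your own. Each camera call takes 0.05 s, during which the arm holds its last target. There are 200 camera calls.

## Working session

There is one attempt and no reset: what is moved stays moved. The work goes in short steps, Python scripts to look and compute and a tool call to move; the robot and the scene stay as the last step left them, time stands still between calls to the robot, and variables do not carry over. Pictures are saved under pics/ and viewed, at most 10 in all, crops included, and the job is handed in when it is done.

Besides the shell and the picture viewer there is one more tool, called as name(argument=value, ...) on one line, values as JSON. step_arm: Moves the arm, as the interface text tells. Its arguments: {"type":"object","properties":{"deltas":{"type":"array","items":{"type":"object","properties":{"rotation":{"type":"array","items":{"type":"number"}},"xyz":{"type":"array","items":{"type":"number"}},"fingers":{"type":"number"}}}},"grip_force":{"type":"number"}},"required":["deltas"]}

```bash
mkdir -p pics; cat > h.py <<'E'
import numpy as np, cv2
from rig import manip
def px2w(name,uv,z):
    m=manip.camera_model(name); E=np.array(m["extrinsics"]); R,t=E[:3,:3],E[:3,3]
    d=np.array([(uv[0]-m["cx"])/m["fx"],(uv[1]-m["cy"])/m["fy"]]); s=d.copy()
    for _ in range(30): s=d/(1+m["k1"]*(s@s))
    r=R.T@np.array([s[0],s[1],1]); c=-R.T@t
    return c+r*(z-c[2])/r[2]
def w2px(name,p):
    m=manip.camera_model(name); E=np.array(m["extrinsics"]); q=E[:3,:3]@np.array(p)+E[:3,3]
    s=q[:2]/q[2]; s=s*(1+m["k1"]*(s@s)); return np.array([m["cx"]+m["fx"]*s[0],m["cy"]+m["fy"]*s[1]])
def save(name,fn):
    im=manip.get_image(name); cv2.imwrite("pics/"+fn,im[:,:,::-1]); return im
E
python3 -c "
from h import *
for n in('top','scene'): save(n,n+'0.png'); m=manip.camera_model(n); E=np.array(m['extrinsics']); print(n,m['fx'],m['k1'],-E[:3,:3].T@E[:3,3],E[2,:3])
s=manip.read_state();print(s['t'],s['position'],s['eef_rot'])"
```

```text
top 529.1597914573454 -0.12479630430971424 [ 0.32359699 -0.06254863  1.39047143] [ 0.1510201  -0.00115532 -0.98853002]
scene 560.857272900746 -0.13000269825158664 [-0.29255928 -0.73115754  1.13641408] [ 0.53483966  0.44765128 -0.71662743]
0.1 [0.16089238 0.57742513 0.25252731] [[-9.63283976e-01  2.68483933e-01 -6.00111454e-04]
 [ 2.68484555e-01  9.63282739e-01 -1.55177325e-03]
 [ 1.61450821e-04 -1.65591896e-03 -9.99998616e-01]]
```

View pics/top0.png

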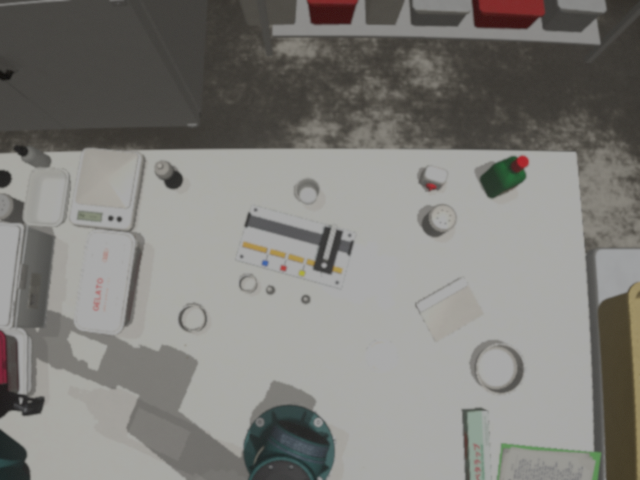

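View pics/scene0.png

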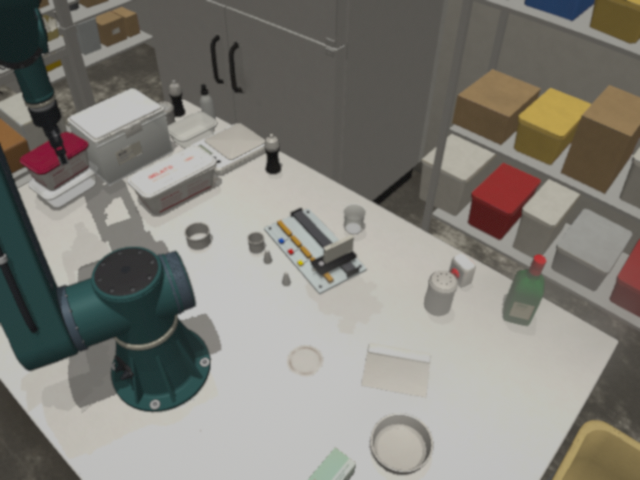

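The top view shows the gauge at about (297,247). The stop is at its right end, near (328,250), and gets pushed to image left (world +y). The tags run yellow (303,272), red (284,267), blue (265,262), so red is the middle notch. Next I'll zoom in to measure accurately.

```bash
python3 -c "
from h import *
im=np.mean([manip.get_image('top').astype(float) for _ in range(4)],0).astype(np.uint8); cv2.imwrite('pics/t.png',im[:,:,::-1])
h=cv2.cvtColor(im,cv2.COLOR_RGB2HSV)
c=im[195:310,225:375]; cv2.imwrite('pics/c1.png',cv2.resize(c,None,fx=5,fy=5,interpolation=cv2.INTER_CUBIC)[:,:,::-1])
P={}
for n,lo,hi in(('red',0,8),('yel',24,34),('blue',105,125)):
    m=(h[...,0]>=lo)&(h[...,0]<=hi)&(h[...,1]>110); m[:255]=0;m[285:]=0;m[:,:250]=0;m[:,320:]=0
    ys,xs=np.nonzero(m); w=h[...,1][ys,xs].astype(float); u=(np.average(xs,weights=w),np.average(ys,weights=w)); P[n]=px2w('top',u,.018); print(n,len(xs),u,P[n])
v=P['blue']-P['yel']; print(np.hypot(*v[:2]),np.degrees(np.arctan2(v[1],v[0])))
"
```

```text
red 16 (np.float64(282.98636363636365), np.float64(267.5468181818182)) [0.46898095 0.01715527 0.018     ]
yel 15 (np.float64(301.4139072847682), np.float64(272.6263008514664)) [ 0.45566566 -0.03092642  0.018     ]
blue 13 (np.float64(264.61149032992034), np.float64(262.63594994311717)) [0.48188067 0.06529581 0.018     ]
0.0997293609205696 74.76007767247533
```

View pics/c1.png

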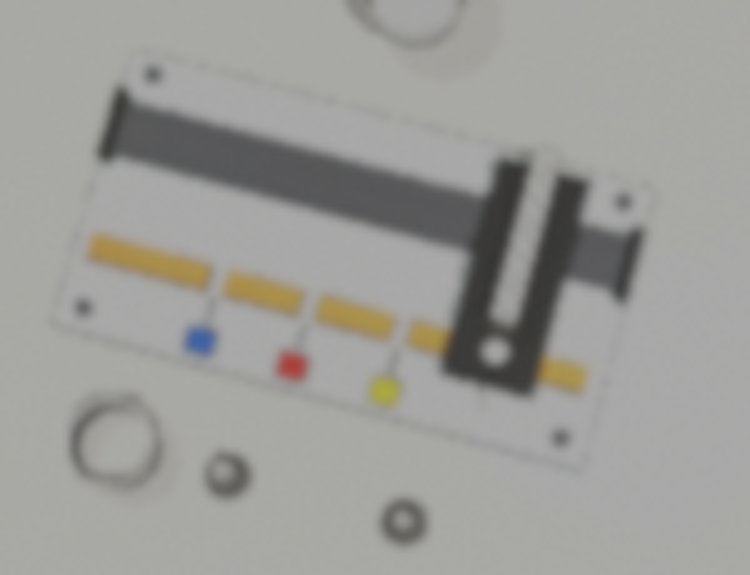

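The zoomed crop shows the stop's plunger cap at crop (495,351), which is px (324,265.2). The tags are in the order found before. The fence spans crop (505,322) to (540,160), and the space to image right of the stop is free.

```bash
python3 -c "
from h import *
T=np.mean([[.46898,.017155],[.455666,-.030926],[.481881,.065296]],0)
a=np.radians(-15.24);R=np.array([[np.cos(a),-np.sin(a)],[np.sin(a),np.cos(a)]])
O=T-R@[-.063,.015];print('O',O)
g=lambda u,z:R.T@(px2w('top',u,z)[:2]-O)
C=lambda x,y:(225+x/5-.4,195+y/5-.4)
print('plunger',g(C(495,351),.040))
for n,p,z in(('carr br',(533,394),.038),('carr bl',(444,372),.038),('carr tr',(588,180),.038),('carr tl',(498,158),.038),('fence bl',(490,322),.09),('fence br',(517,327),.09),('plate bl',(52,326),.01),('plate tr',(655,185),.01),('plate br',(582,472),.01),('plate tl',(133,50),.01)): print(n,g(C(*p),z))
"
```

```text
O [ 0.52568388 -0.01385786]
plunger [-0.03062786 -0.08552683]
carr br [-0.04672853 -0.11007343]
carr bl [-0.04773168 -0.06304456]
carr tr [ 0.06844528 -0.10898457]
carr tl [ 0.06740858 -0.06087333]
fence bl [-0.02294291 -0.07993351]
fence br [-0.0218523  -0.09347919]
plate bl [-0.07571187  0.14333315]
plate tr [ 0.08035494 -0.14415365]
plate br [-0.07670788 -0.14548054]
plate tl [0.07827681 0.143583  ]
```

step_arm(deltas=[{"xyz": [0.3,-0.3,0],"rotation": [0,0,-0.2],"fingers": -1},{"xyz": [0.6,-0.6,0],"rotation": [0,0,-0.4],"fingers": -1},{"xyz": [0.9,-0.9,0],"rotation": [0,0,-0.6],"fingers": -1},{"xyz": [1,-1,0],"rotation": [0,0,-0.8],"fingers": -1},{"xyz": [1,-1,0],"rotation": [0,0,-1],"fingers": -1},{"xyz": [1,-1,0],"rotation": [0,0,-1],"fingers": -1}])

```text
t: 1.05
position: [0.3627, 0.3764, 0.2533]
eef_rot: [[-0.488, 0.873, 0.0], [0.873, 0.488, -0.0], [-0.0, 0.0, -1.0]]
wrist_force: [-0.7, 0.2, 0.4]
finger_gap: -0.005
grasp_force: 0.0
```

step_arm(deltas=[{"xyz": [0.1,-0.25,0],"rotation": [0,0,-0.2]},{"xyz": [0.2,-0.5,0],"rotation": [0,0,-0.4]},{"xyz": [0.3,-0.75,0],"rotation": [0,0,-0.6]},{"xyz": [0.4,-1,0],"rotation": [0,0,-0.8]},{"xyz": [0.4,-1,0],"rotation": [0,0,-0.99]}])

```text
invalid input
```

step_arm(deltas=[{"xyz": [0.1,-0.25,0]},{"xyz": [0.2,-0.5,0]},{"xyz": [0.3,-0.75,0]},{"xyz": [0.36,-1,0]},{"xyz": [0.36,-1,0]}])

```text
invalid input
```

step_arm(deltas=[{"xyz": [0,-0.25,0]},{"xyz": [0,-0.5,0]},{"xyz": [0,-0.66,0]},{"xyz": [0,-0.66,0]},{"xyz": [0,-0.66,0]}])

```text
invalid input
```

step_arm(deltas=[{"xyz": [0.1,-0.25,0],"rotation": [0,0,-0.2],"fingers": -1},{"xyz": [0.2,-0.5,0],"rotation": [0,0,-0.4],"fingers": -1},{"xyz": [0.3,-0.75,0],"rotation": [0,0,-0.6],"fingers": -1},{"xyz": [0.4,-1,0],"rotation": [0,0,-0.8],"fingers": -1},{"xyz": [0.4,-1,0],"rotation": [0,0,-0.99],"fingers": -1}])

```text
t: 1.68
position: [0.4421, 0.176, 0.2534]
eef_rot: [[0.267, 0.964, 0.001], [0.964, -0.267, -0.0], [-0.0, 0.001, -1.0]]
wrist_force: [0.1, 0.8, -1.1]
finger_gap: 0.002
grasp_force: 0.0
```

step_arm(deltas=[{"xyz": [0.1,-0.25,0],"rotation": [0,0,0],"fingers": -1},{"xyz": [0.2,-0.5,0],"rotation": [0,0,0],"fingers": -1},{"xyz": [0.3,-0.75,0],"rotation": [0,0,0],"fingers": -1},{"xyz": [0.36,-1,0],"rotation": [0,0,0],"fingers": -1},{"xyz": [0.36,-1,0],"rotation": [0,0,0],"fingers": -1}])

```text
t: 2.3
position: [0.5143, -0.024, 0.2533]
eef_rot: [[0.262, 0.965, 0.001], [0.965, -0.262, -0.0], [-0.0, 0.001, -1.0]]
wrist_force: [-0.1, 0.8, 0.3]
finger_gap: 0.002
grasp_force: 0.0
```

step_arm(deltas=[{"xyz": [0,-0.25,0],"rotation": [0,0,0],"fingers": -1},{"xyz": [0,-0.5,0],"rotation": [0,0,0],"fingers": -1},{"xyz": [0,-0.66,0],"rotation": [0,0,0],"fingers": -1},{"xyz": [0,-0.66,0],"rotation": [0,0,0],"fingers": -1},{"xyz": [0,-0.66,0],"rotation": [0,0,0],"fingers": -1}])

```text
t: 2.92
position: [0.5129, -0.1521, 0.2531]
eef_rot: [[0.259, 0.966, -0.001], [0.966, -0.259, 0.001], [0.001, -0.001, -1.0]]
wrist_force: [0.1, 0.3, 0.7]
finger_gap: 0.001
grasp_force: 0.0
```

step_arm(deltas=[{"xyz": [0,-0.01,-0.25],"rotation": [0,0,0],"fingers": -1},{"xyz": [0,-0.01,-0.5],"rotation": [0,0,0],"fingers": -1},{"xyz": [0,-0.01,-0.7],"rotation": [0,0,0],"fingers": -1},{"xyz": [0,-0.01,-0.85],"rotation": [0,0,0],"fingers": -1},{"xyz": [0,-0.01,-0.89],"rotation": [0,0,0],"fingers": -1},{"xyz": [0,-0.01,-0.89],"rotation": [0,0,0],"fingers": -1},{"xyz": [0,-0.01,-0.89],"rotation": [0,0,0],"fingers": -1}])

```text
t: 3.8
position: [0.5142, -0.156, 0.0766]
eef_rot: [[0.26, 0.966, 0.002], [0.966, -0.26, -0.001], [-0.0, 0.002, -1.0]]
wrist_force: [-0.0, -0.6, 0.7]
finger_gap: 0.004
grasp_force: 0.0
```

```bash
python3 -c "
from h import *
for n,(x,y) in(('top',(297,247)),('scene',(315,245))):
  im=save(n,n+'1.png')[y-60:y+60,x-80:x+80]; cv2.imwrite('pics/z'+n+'.png',cv2.resize(im,None,fx=4,fy=4,interpolation=cv2.INTER_CUBIC)[:,:,::-1])
a=cv2.imread('pics/ztop.png');b=cv2.imread('pics/zscene.png');cv2.imwrite('pics/z1.png',cv2.resize(np.vstack([a,b]),(400,600)))
s=manip.read_state();print(s['position'],s['wrist_force'])"
```

```text
[ 0.51401638 -0.15629828  0.07655483] [ 0.15385849 -0.72099686  0.07721138]
```

View pics/z1.png

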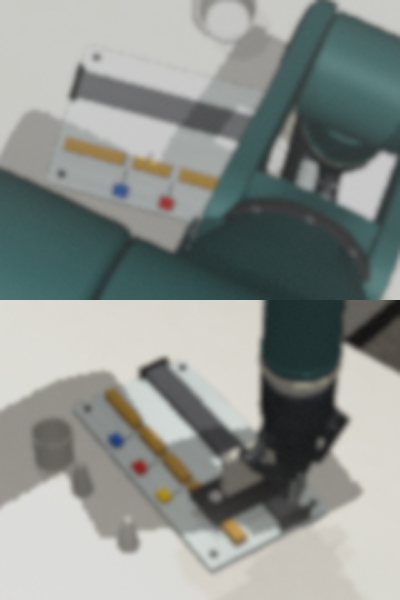

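The scene crop shows the closed fingers behind the fence on its -y side, clear of it. I'll push to just short of the yellow notch, then creep forward and use that notch's click to calibrate.

step_arm(deltas=[{"xyz": [0.0131,0.0482,0],"rotation": [0,0,0],"fingers": -1},{"xyz": [0.0262,0.0965,0],"rotation": [0,0,0],"fingers": -1},{"xyz": [0.0393,0.145,0],"rotation": [0,0,0],"fingers": -1},{"xyz": [0.046,0.169,0],"rotation": [0,0,0],"fingers": -1},{"xyz": [0.0525,0.193,0],"rotation": [0,0,0],"fingers": -1},{"xyz": [0.059,0.217,0],"rotation": [0,0,0],"fingers": -1},{"xyz": [0.0655,0.241,0],"rotation": [0,0,0],"fingers": -1},{"xyz": [0.072,0.265,0],"rotation": [0,0,0],"fingers": -1},{"xyz": [0.0786,0.289,0],"rotation": [0,0,0],"fingers": -1},{"xyz": [0.0852,0.313,0],"rotation": [0,0,0],"fingers": -1},{"xyz": [0.0918,0.337,0],"rotation": [0,0,0],"fingers": -1},{"xyz": [0.0983,0.362,0],"rotation": [0,0,0],"fingers": -1},{"xyz": [0.0983,0.362,0],"rotation": [0,0,0],"fingers": -1}])

```text
t: 5.52
position: [0.533, -0.0828, 0.0752]
eef_rot: [[0.261, 0.965, 0.0], [0.965, -0.261, 0.001], [0.001, 0.0, -1.0]]
wrist_force: [0.4, -0.4, 0.9]
finger_gap: -0.001
grasp_force: 0.0
```

step_arm(deltas=[{"xyz": [0.0013,0.0048,0],"rotation": [0,0,0],"fingers": -1},{"xyz": [0.0026,0.0096,0],"rotation": [0,0,0],"fingers": -1},{"xyz": [0.0039,0.0145,0],"rotation": [0,0,0],"fingers": -1}])

```text
t: 5.9
position: [0.5335, -0.0809, 0.0753]
eef_rot: [[0.261, 0.965, -0.0], [0.965, -0.261, -0.0], [-0.0, -0.0, -1.0]]
wrist_force: [-0.6, -3.3, -0.7]
finger_gap: -0.006
grasp_force: 1.6
```

step_arm(deltas=[{"xyz": [0.0013,0.0048,0],"rotation": [0,0,0],"fingers": -1},{"xyz": [0.0026,0.0096,0],"rotation": [0,0,0],"fingers": -1}])

```text
t: 6.15
position: [0.5341, -0.0789, 0.0753]
eef_rot: [[0.261, 0.965, -0.0], [0.965, -0.261, -0.0], [-0.0, -0.0, -1.0]]
wrist_force: [-1.7, -2.8, -0.1]
finger_gap: 0.0
grasp_force: 1.6
```

step_arm(deltas=[{"xyz": [0.0013,0.0048,0],"rotation": [0,0,0],"fingers": -1},{"xyz": [0.0026,0.0096,0],"rotation": [0,0,0],"fingers": -1}])

```text
t: 6.4
position: [0.5347, -0.0766, 0.0753]
eef_rot: [[0.261, 0.965, 0.0], [0.965, -0.261, 0.0], [0.0, 0.0, -1.0]]
wrist_force: [0.3, -0.7, -0.4]
finger_gap: -0.0
grasp_force: 0.2
```

step_arm(deltas=[{"xyz": [0.0013,0.0048,0],"rotation": [0,0,0],"fingers": -1},{"xyz": [0.0026,0.0096,0],"rotation": [0,0,0],"fingers": -1}])

```text
t: 6.65
position: [0.5351, -0.0746, 0.0753]
eef_rot: [[0.261, 0.965, -0.0], [0.965, -0.261, 0.0], [0.0, -0.0, -1.0]]
wrist_force: [-0.1, -0.4, -0.8]
finger_gap: 0.002
grasp_force: 0.0
```

step_arm(deltas=[{"xyz": [0.0013,0.0048,0],"rotation": [0,0,0],"fingers": -1},{"xyz": [0.0026,0.0096,0],"rotation": [0,0,0],"fingers": -1}])

```text
t: 6.9
position: [0.5356, -0.0729, 0.0753]
eef_rot: [[0.261, 0.965, -0.0], [0.965, -0.261, 0.0], [0.0, -0.0, -1.0]]
wrist_force: [0.8, -1.0, 0.5]
finger_gap: -0.003
grasp_force: 0.5
```

step_arm(deltas=[{"xyz": [0.0013,0.0048,0],"rotation": [0,0,0],"fingers": -1}])

```text
t: 7.02
position: [0.5358, -0.0723, 0.0753]
eef_rot: [[0.261, 0.965, -0.0], [0.965, -0.261, -0.0], [-0.0, -0.0, -1.0]]
wrist_force: [-1.2, -1.8, 0.6]
finger_gap: -0.004
grasp_force: 1.1
```

step_arm(deltas=[{"xyz": [0.0013,0.0048,0],"rotation": [0,0,0],"fingers": -1}])

```text
t: 7.15
position: [0.536, -0.0715, 0.0753]
eef_rot: [[0.261, 0.965, -0.0], [0.965, -0.261, -0.001], [-0.001, -0.0, -1.0]]
wrist_force: [-2.5, -3.7, -0.9]
finger_gap: 0.003
grasp_force: 2.0
```

step_arm(deltas=[{"xyz": [0.0013,0.0048,0],"rotation": [0,0,0],"fingers": -1}])

```text
t: 7.28
position: [0.5362, -0.0707, 0.0753]
eef_rot: [[0.261, 0.965, -0.0], [0.965, -0.261, -0.001], [-0.001, -0.0, -1.0]]
wrist_force: [-1.5, -6.2, 0.5]
finger_gap: -0.001
grasp_force: 3.2
```

step_arm(deltas=[{"xyz": [0.0013,0.0048,0],"rotation": [0,0,0],"fingers": -1}])

```text
t: 7.4
position: [0.5364, -0.0702, 0.0753]
eef_rot: [[0.26, 0.966, -0.001], [0.966, -0.26, -0.002], [-0.002, -0.0, -1.0]]
wrist_force: [-3.3, -9.6, 1.6]
finger_gap: 0.003
grasp_force: 4.5
```

step_arm(deltas=[{"xyz": [0.0013,0.0048,0],"rotation": [0,0,0],"fingers": -1},{"xyz": [0.0026,0.0096,0],"rotation": [0,0,0],"fingers": -1}])

```text
t: 7.65
position: [0.5369, -0.0684, 0.0753]
eef_rot: [[0.261, 0.965, -0.001], [0.965, -0.261, -0.001], [-0.002, -0.0, -1.0]]
wrist_force: [-2.2, -5.4, 0.7]
finger_gap: -0.002
grasp_force: 3.1
```

step_arm(deltas=[{"xyz": [0.0013,0.0048,0],"rotation": [0,0,0],"fingers": -1},{"xyz": [0.0026,0.0096,0],"rotation": [0,0,0],"fingers": -1}])

```text
t: 7.9
position: [0.5377, -0.0655, 0.0753]
eef_rot: [[0.261, 0.965, -0.0], [0.965, -0.261, -0.0], [-0.0, -0.0, -1.0]]
wrist_force: [-0.9, -2.4, 0.4]
finger_gap: 0.001
grasp_force: 1.6
```

The first (yellow) notch behaved as described: drop at y≈-0.078, breakout at about 10 N. The red drop should come 50 mm further on, near world y≈-0.030.

step_arm(deltas=[{"xyz": [0.0053,0.0193,0],"rotation": [0,0,0],"fingers": -1},{"xyz": [0.0105,0.0386,0],"rotation": [0,0,0],"fingers": -1},{"xyz": [0.0158,0.058,0],"rotation": [0,0,0],"fingers": -1},{"xyz": [0.021,0.077,0],"rotation": [0,0,0],"fingers": -1},{"xyz": [0.0263,0.0965,0],"rotation": [0,0,0],"fingers": -1},{"xyz": [0.0315,0.1158,0],"rotation": [0,0,0],"fingers": -1},{"xyz": [0.0355,0.13,0],"rotation": [0,0,0],"fingers": -1},{"xyz": [0.0368,0.135,0],"rotation": [0,0,0],"fingers": -1},{"xyz": [0.0368,0.135,0],"rotation": [0,0,0],"fingers": -1}])

```text
t: 9.02
position: [0.5452, -0.038, 0.0753]
eef_rot: [[0.261, 0.965, 0.0], [0.965, -0.261, 0.001], [0.001, 0.0, -1.0]]
wrist_force: [-0.0, -1.8, 0.7]
finger_gap: -0.003
grasp_force: 0.4
```

step_arm(deltas=[{"xyz": [0.0013,0.0048,0],"rotation": [0,0,0],"fingers": -1},{"xyz": [0.0026,0.0096,0],"rotation": [0,0,0],"fingers": -1}])

```text
t: 9.28
position: [0.5456, -0.0366, 0.0753]
eef_rot: [[0.261, 0.965, -0.0], [0.965, -0.261, -0.0], [-0.0, 0.0, -1.0]]
wrist_force: [-0.3, -3.8, 0.9]
finger_gap: -0.005
grasp_force: 1.6
```

step_arm(deltas=[{"xyz": [0.0013,0.0048,0],"rotation": [0,0,0],"fingers": -1},{"xyz": [0.0026,0.0096,0],"rotation": [0,0,0],"fingers": -1}])

```text
t: 9.52
position: [0.5461, -0.0346, 0.0753]
eef_rot: [[0.261, 0.965, -0.0], [0.965, -0.261, -0.0], [-0.0, 0.0, -1.0]]
wrist_force: [0.1, -2.9, 1.1]
finger_gap: 0.001
grasp_force: 1.6
```

Now single 1 mm rows, checking the force after each small group.

step_arm(deltas=[{"xyz": [0.0013,0.0048,0],"rotation": [0,0,0],"fingers": -1},{"xyz": [0.0026,0.0096,0],"rotation": [0,0,0],"fingers": -1}])

```text
t: 9.78
position: [0.5467, -0.0326, 0.0753]
eef_rot: [[0.261, 0.965, 0.0], [0.965, -0.261, 0.0], [0.0, 0.0, -1.0]]
wrist_force: [0.4, -3.6, 1.0]
finger_gap: -0.001
grasp_force: 1.6
```

step_arm(deltas=[{"xyz": [0.0013,0.0048,0],"rotation": [0,0,0],"fingers": -1}])

```text
t: 9.9
position: [0.5469, -0.0316, 0.0753]
eef_rot: [[0.261, 0.965, 0.0], [0.965, -0.261, 0.0], [0.0, 0.0, -1.0]]
wrist_force: [0.6, -2.7, 0.5]
finger_gap: -0.002
grasp_force: 1.6
```

step_arm(deltas=[{"xyz": [0.0013,0.0048,0],"rotation": [0,0,0],"fingers": -1}])

```text
t: 10.02
position: [0.5472, -0.0306, 0.0753]
eef_rot: [[0.261, 0.965, 0.0], [0.965, -0.261, 0.0], [0.0, 0.0, -1.0]]
wrist_force: [-1.4, -3.4, 0.7]
finger_gap: 0.002
grasp_force: 1.6
```

step_arm(deltas=[{"xyz": [0.0013,0.0048,0],"rotation": [0,0,0],"fingers": -1}])

```text
t: 10.15
position: [0.5475, -0.0297, 0.0753]
eef_rot: [[0.261, 0.965, 0.0], [0.965, -0.261, 0.0], [0.0, 0.0, -1.0]]
wrist_force: [0.3, -2.8, -0.2]
finger_gap: -0.002
grasp_force: 1.3
```

step_arm(deltas=[{"xyz": [0.0013,0.0048,0],"rotation": [0,0,0],"fingers": -1}])

```text
t: 10.28
position: [0.5477, -0.0285, 0.0753]
eef_rot: [[0.261, 0.965, 0.0], [0.965, -0.261, 0.0], [0.0, -0.0, -1.0]]
wrist_force: [-0.4, -1.5, 0.8]
finger_gap: -0.004
grasp_force: 0.4
```

step_arm(deltas=[{"xyz": [0,0,0],"rotation": [0,0,0],"fingers": -1}])

```text
t: 10.4
position: [0.5473, -0.0282, 0.0751]
eef_rot: [[0.261, 0.965, -0.001], [0.965, -0.261, 0.001], [0.001, -0.001, -1.0]]
wrist_force: [-0.7, 0.8, -0.2]
finger_gap: 0.002
grasp_force: 0.0
```

step_arm(deltas=[{"xyz": [0.0013,0.0048,0],"rotation": [0,0,0],"fingers": -1}])

```text
t: 10.52
position: [0.5475, -0.0276, 0.0751]
eef_rot: [[0.261, 0.965, -0.001], [0.965, -0.261, 0.0], [0.0, -0.001, -1.0]]
wrist_force: [-1.0, -0.4, 0.3]
finger_gap: -0.002
grasp_force: 0.4
```

step_arm(deltas=[{"xyz": [0.0013,0.0048,0],"rotation": [0,0,0],"fingers": -1}])

```text
t: 10.65
position: [0.5479, -0.0266, 0.0752]
eef_rot: [[0.261, 0.965, -0.0], [0.965, -0.261, 0.0], [0.0, -0.001, -1.0]]
wrist_force: [0.1, 1.1, -0.4]
finger_gap: -0.0
grasp_force: 0.0
```

The push force has fallen to zero while the tool still moves, so the stop is in the notch. Backing off and rising clear.

step_arm(deltas=[{"xyz": [-0.0131,-0.0482,0],"rotation": [0,0,0],"fingers": -1},{"xyz": [-0.0262,-0.0965,0],"rotation": [0,0,0],"fingers": -1},{"xyz": [-0.0525,-0.193,0],"rotation": [0,0,0],"fingers": -1},{"xyz": [-0.0525,-0.193,0.25],"rotation": [0,0,0],"fingers": -1},{"xyz": [-0.0525,-0.193,0.5],"rotation": [0,0,0],"fingers": -1},{"xyz": [-0.0525,-0.193,0.75],"rotation": [0,0,0],"fingers": -1},{"xyz": [-0.0525,-0.193,0.9],"rotation": [0,0,0],"fingers": -1},{"xyz": [-0.1,-0.5,0.9],"rotation": [0,0,0],"fingers": -1},{"xyz": [-0.1,-0.8,0.9],"rotation": [0,0,0],"fingers": -1},{"xyz": [-0.1,-1,0.9],"rotation": [0,0,0],"fingers": -1},{"xyz": [-0.1,-1,0.9],"rotation": [0,0,0],"fingers": -1}])

```text
t: 12.02
position: [0.5274, -0.231, 0.2552]
eef_rot: [[0.265, 0.964, 0.0], [0.964, -0.265, -0.001], [-0.001, 0.0, -1.0]]
wrist_force: [0.3, 0.7, -0.4]
finger_gap: -0.001
grasp_force: 0.0
```

step_arm(deltas=[{"xyz": [-0.1,-0.25,0],"rotation": [0,0,0],"fingers": -1},{"xyz": [-0.2,-0.5,0],"rotation": [0,0,0],"fingers": -1},{"xyz": [-0.3,-0.75,0],"rotation": [0,0,0],"fingers": -1},{"xyz": [-0.3,-1,0],"rotation": [0,0,0],"fingers": -1},{"xyz": [-0.3,-1,0],"rotation": [0,0,0],"fingers": -1},{"xyz": [-0.3,-1,0],"rotation": [0,0,0],"fingers": -1}])

```text
t: 12.78
position: [0.4676, -0.4259, 0.2548]
eef_rot: [[0.261, 0.965, -0.001], [0.965, -0.261, 0.002], [0.002, -0.001, -1.0]]
wrist_force: [-0.0, 0.7, 0.0]
finger_gap: 0.001
grasp_force: 0.0
```

```bash
python3 -c "
from h import *
im=save('top','top2.png');c=im[170:320,220:380]; cv2.imwrite('pics/c2.png',cv2.resize(c,None,fx=4,fy=4,interpolation=cv2.INTER_CUBIC)[:,:,::-1])
print(manip.read_state()['position'])"
```

```text
[ 0.4678115  -0.42538178  0.25491169]
```

View pics/c2.png

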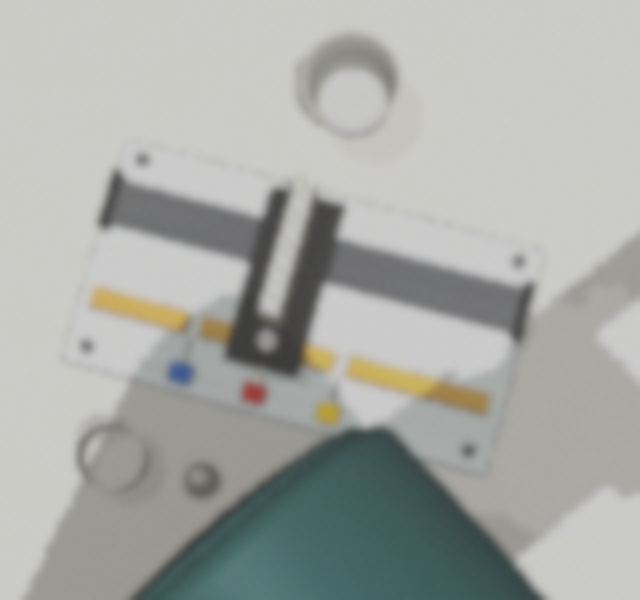

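The stop now sits in line with the red tag: plunger at crop (266,341), tag at (254,392). The cup, cutter and the visible nozzle haven't moved. I'll check the stop's gauge y, and hand in if it's within tolerance.

```bash
python3 -c "
from h import *
a=np.radians(-15.24);R=np.array([[np.cos(a),-np.sin(a)],[np.sin(a),np.cos(a)]]);O=np.array([.52568,-.01386])
y=(R.T@(px2w('top',(286.1,254.85),.039)[:2]-O))[1];print(y)
if abs(y-.015)<.003: print(manip.hand_in())"
```

```text
0.014383313126806484
the job is handed in; nothing more can be done
None
```

The stop is in the notch beside the red tag: its measured gauge y is 14.4 mm against the notch's 15 mm. The push force dropped to nothing there, the arm is standing clear, nothing visible in the last picture had moved (the arm hid one nozzle), and the job is handed in.

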